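Glazed tiles from the drying rack to their own easels

ROBOT

A 7-joint arm with a two-finger parallel gripper is mounted at the origin on the work surface. World frame = base frame: x ahead of the robot, y to its left, z up, the work surface at z = 0. Lengths are in m, angles in rad, forces in N, time in s.
With the tool pointing down it reaches from about 0.4 to 0.85 m from the base axis. Payload 10.4 kg.
Tool frame: the origin (TCP) lies on the centre line of the jaws, within the pads' length; the fingertips stand 14 mm ahead of it and the grasp point (between the pads) lies 5 mm behind it (tip_reach is the z of the fingertips in the tool frame, in m); z points along the fingers, x is the direction in which the jaws open and shut, and the axes are right-handed (so a half turn about z gives the same grasp; the last joint's range is limited). The gripper opens to 87 mm and grips with 3 to 60 N. Pads are 19 mm wide; open, the fingers measure 117 mm over their backs; the gripper's body (75 mm by 190 mm) begins 51 mm behind the grasp point.
Start: joints at [-1.293, 0.332, -0.065, 1.46, 0.022, 1.35, -0.088], TCP at [0.185, 0.597, 0.237] pointing down, gripper open.
Joint ranges: [-2.6, 2.6], [-0.5, 2.12], [-1.47, 1.34], [0.16, 2.42], [-1.27, 4.41], [0.06, 2.06], [-2.6, 2.6]. Speed limits (rad/s): [2.22, 2.22, 2.79, 2.79, 3.14, 3.14, 3.14].

INTERFACE

Orientations are given as a unit quaternion [x, y, z, w].
In Python, from bench import * gives the robot as it stands.
- The arm moves only by the tool carry_out, never from a script. Its argument "rows" is a list of rows, each a list of 5 numbers: the closure, from -1 (fully open) to 1 (shut), so that 0 is half open, then the shift along the tool's x, y, z in units of 30 mm (1.0 is 30 mm), then the turn about the tool's z in units of 5 degrees (1.0 is 5 degrees). In form: [[jaw, x, y, z, turn], ...]. A call has 1 to 20 rows; each row shifts and turns the pose as measured when the row begins, along the tool's axes as they then stand; what a row does not reach is not made up. A row lasts 1/12 s, in which the tool goes at most 41.7 mm and 7.16 degrees, less where a joint would pass 70% of its speed; a pose out of reach is approached as far as the arm can. A call is refused whole if a number of a shift passes 1 or a number of a turn 1, either way. A call with a gripper value outside its range is refused whole. The fingers move at their own pace and stop on an object; "force" is the grip in N (left out, the last holds). Time passes only in rows, so rows that do not move let the fingers close. It gives the time, the measured TCP pose, the force and the opening at its end, in the units of the state.
- read_state(): the state, without advancing time (a new reading comes with each control period).
- camera(name): name is "scene" or "side" or "wrist"; returns the picture (420x560x3 uint8, blue, green, red); there is no depth.
- camera_info(name): a dict with "fx", "fy", "cx", "cy" (pixels), "extrinsics" (4x4, takes a point from camera to world coordinates); the wrist camera has in their place "tool_from_camera" (4x4, takes a point from camera to tool coordinates, whose origin is the TCP and whose axes are the tool frame's). Camera axes: x right, y down, z forward; pixel columns grow to the right and rows downward; lengths in m; the calibration is good to about 2 mm. A picture is of the moment at which its call begins: read the wrist's pose just before it. camera_info takes no time and is no camera call.
- close_job(): hands the job in, once; it reports no verdict.
Trained networks look in the newest picture that a camera, given by its name, has taken for a name from the list of things; names that differ only in an ending like _2 or _b are one class to them, and where a whole thing is asked for, a point or a joint stands for the part that bears it (a point fixed in the world has none). Each returns a list of dicts, best first, with "conf" (0 to 1); they miss things now and then, are a little off and sometimes report something else, mostly with a low value. They report only what shows in the picture. A call takes as long as a camera call.
- recognise(query, camera): "box" ([centre column, centre row, width, height] in pixels, round what is visible of it).
- silhouettes(query, camera): "mask" (420x560 bool, what is visible of it) and "box" ([centre column, centre row, width, height] in pixels, round what is visible of it).
- pinpoint(query, camera): "xy" ([column, row] in pixels: a listed point, or the origin of a listed thing).
The state is a dict: "time": time; "joint_positions": joint angles; "joint_vel": joint speeds; "joint_torque": joint torques, N m; "ee_pos": TCP position; "eef_rot": TCP orientation; "ft_force": force on the tool from outside, world axes, zero at the start; "torque": the same for the moment, N m; "width": finger opening in m.
Only numpy, scipy, OpenCV 4.12 (cv2) and the standard library are available. Lean on these libraries where they do the work, as an engineer would, in place of code of your own. Each camera call takes 0.05 s, during which the arm holds its last target. There are 200 camera calls.

TASK

Two freshly glazed tiles, the red and the blue, are leaning in the drying rack: stand each one on the display easel of its own colour, painted side to the front, centred and resting fully down on the ledge and back against the struts. The glaze chips easily, so grip them as lightly as you can (not over 40 N with each finger), set them down softly without dropping or pressing, and do not knock them against other tiles or anything else. Leave the blank tile, the yellow tile and all the paints and brushes where they are.

Things in the scene. Friction and masses are not known exactly. Their poses are not given: they have to be found in the camera images.
- tile_red: Glazed ceramic tile, red all over, with an orange sun painted on it: 10 thick x 100 wide x 120 tall, about 260 g. Origin: middle of its underside (the 10 x 100 bottom edge face). z runs up the tile's 120 mm height, y along its 100 mm width, x is its thickness and points out of the painted face. Starts leaning in a slot of the drying rack.
- tile_red_corner (a point): The red tile's top corner on its +y side, mid-thickness: (0, 50, 120) mm in the tile's frame.
- easel_red: Small fixed display easel painted red; foot plate 110 x 90 x 8. Origin: middle of the underside, z up, x towards the painted side. Its seat lies 25 mm ahead in x and 45 mm up.
- seat_red: Seat of the red easel. Its frame is the pose of a tile resting in it, centred: origin at the middle of the tile's underside, 45 mm above the table; z up the tile, leaning back 25 degrees; x out of the painted face. Ledge at z = 0, 90 wide; front lip at x = 13 to 21, rising to z = 12; two back struts (front faces at x = -5, 10 thick, at y = -28 and 28, 14 wide) up to z = 72 mm.
- seat_red_corner (a point): Where the tile's top corner on its +y side belongs: (0, 50, 120) mm in the frame of the red seat.
- tile_blue: Glazed ceramic tile, blue all over, with a pale hill and a white moon painted on it: 10 thick x 100 wide x 120 tall, about 260 g. Origin: middle of its underside (the 10 x 100 bottom edge face). z runs up the tile's 120 mm height, y along its 100 mm width, x is its thickness and points out of the painted face. Starts leaning in a slot of the drying rack.
- tile_blue_corner (a point): The blue tile's top corner on its +y side, mid-thickness: (0, 50, 120) mm in the tile's frame.
- easel_blue: Small fixed display easel painted blue; foot plate 110 x 90 x 8. Origin: middle of the underside, z up, x towards the painted side. Its seat lies 25 mm ahead in x and 45 mm up.
- seat_blue: Seat of the blue easel. Its frame is the pose of a tile resting in it, centred: origin at the middle of the tile's underside, 45 mm above the table; z up the tile, leaning back 25 degrees; x out of the painted face. Ledge at z = 0, 90 wide; front lip at x = 13 to 21, rising to z = 12; two back struts (front faces at x = -5, 10 thick, at y = -28 and 28, 14 wide) up to z = 72 mm.
- seat_blue_corner (a point): Where the tile's top corner on its +y side belongs: (0, 50, 120) mm in the frame of the blue seat.
- easel_yellow: Small fixed display easel painted yellow; foot plate 110 x 90 x 8. Origin: middle of the underside, z up, x towards the painted side. Its seat lies 25 mm ahead in x and 45 mm up. Already holds the yellow tile.
- tile_yellow: Glazed ceramic tile, yellow with a red flower: 10 thick x 100 wide x 120 tall, about 260 g. Origin: middle of its underside (the 10 x 100 bottom edge face). z runs up the tile's 120 mm height, y along its 100 mm width, x is its thickness and points out of the painted face. Stands finished on the yellow easel; leave it alone.
- tile_blank: Glazed ceramic tile, plain white: 10 thick x 100 wide x 120 tall, about 260 g. Origin: middle of its underside (the 10 x 100 bottom edge face). z runs up the tile's 120 mm height, y along its 100 mm width, x is its thickness and points out of the painted face. Unpainted; leans in a slot of the drying rack; leave it alone.
- rack: Fixed wooden drying rack, base 250 (x) x 120 x 8. Origin: middle of its underside, z up. Three slots, shaped like the easels' seats (lip, struts); tiles in them have their origins near (-60, 0, 45), (20, 0, 45), (100, 0, 45) mm and lean 32 degrees, tops towards -x (the robot), painted faces to +x and up. Which tile is in which slot varies.
- paint_jar: Small paint jar with green cap, 44 diameter x 65 tall, standing. Origin: middle of its underside. Bystander.
- water_cup: Clear plastic water cup, 70 diameter x 90 tall. Origin: middle of its underside. Bystander.
- brush_jar: White ceramic jar, 64 diameter x 100 tall, holding three upright brushes that reach 210 above the table and up to 40 from its axis. Origin: middle of its underside. Bystander.
- palette_dish: White palette dish, 110 diameter x 16 tall. Origin: middle of its underside. Bystander.
- bottle_green: Green paint bottle, 44 diameter x 130 tall. Origin: middle of its underside. Bystander.
- bottle_orange: Orange paint bottle, 44 diameter x 130 tall. Origin: middle of its underside. Bystander.
- brush: Paint brush 200 long lying flat along its own x. Origin: middle of its underside. Bystander.

How it is judged:
By the outcome, as a careful person would: the job done as asked, in the order asked, and still so for the second after the job is handed in, with the robot touching nothing.
It also fails if it takes over 67 s, if anything falls off the work surface, if the arm or the gripper's body presses on something with over 40 N, if the wrist force passes 120 N, or if a joint passes its speed limit or range.

## Working session

There is one attempt and no reset: what is moved stays moved. The work goes in short steps, Python scripts to look and compute and a tool call to move; the robot and the scene stay as the last step left them, time stands still between calls to the robot, and variables do not carry over. Pictures are saved under pics/ and viewed, about 8 in all and at most 12, crops included, and the job is handed in when it is done.

Besides the shell and the picture viewer there is one more tool, called after "Emit:" by a JSON object that holds its "api" and its "payload". carry_out: Moves the arm, as the interface text tells. Its arguments: {"type":"object","properties":{"rows":{"type":"array","items":{"type":"array","items":{"type":"number"}}},"force":{"type":"number"}},"required":["rows"]}

```bash
ls; mkdir -p pics; python3 - <<'E'
from bench import *
import cv2, numpy as np
s=read_state(); print(s)
for n in ("scene","side","wrist"):
    i=camera_info(n); print(n,i)
a=camera("scene"); b=camera("side")
cv2.imwrite("pics/a.png",a); cv2.imwrite("pics/b.png",b)
for q in ["tile_red","tile_blue","tile_red_corner","tile_blue_corner","easel_red","easel_blue","seat_red","seat_blue","seat_red_corner","seat_blue_corner","rack","tile_blank","tile_yellow","easel_yellow","brush_jar","bottle_green","bottle_orange","water_cup","paint_jar","palette_dish","brush"]:
    for c in ("scene","side"):
        print(q,c,[(np.round(d["xy"]).tolist(),round(d["conf"],2)) for d in pinpoint(q,c)[:2]])
E
```

```text
pics
{'time': 0.0, 'joint_positions': array([-1.292614  ,  0.33288482, -0.06471228,  1.46094193,  0.02156311,
        1.34989598, -0.08849048]), 'joint_vel': array([ 4.05728577e-04, -7.02827958e-04, -9.19353006e-04,  7.26596619e-04,
       -4.12536794e-04, -7.28082743e-04, -1.50384994e-05]), 'joint_torque': array([-1.07606971e-03, -6.23251963e+01,  2.40227545e-02, -3.89909112e+01,
       -6.14227192e-02,  3.95685935e-02,  1.28938705e-04]), 'ee_pos': array([0.18504409, 0.59659239, 0.23574557]), 'eef_rot': array([ 8.05057244e-01,  5.93196694e-01, -5.70327341e-04,  4.36632354e-04]), 'ft_force': array([ 0.22160954, -0.62370482,  0.05878896]), 'torque': array([-0.04931104,  0.01200702, -0.00799207]), 'width': 0.08691023351610867}
scene {'fx': 503.9610145604831, 'fy': 503.9610145604831, 'cx': 274.86135549309756, 'cy': 210.80448834203344, 'extrinsics': array([[ 0.41837477,  0.7547927 , -0.50522325,  1.34108471],
       [ 0.90822201, -0.35363678,  0.22377179, -0.39434222],
       [-0.00976421, -0.55247535, -0.83347205,  1.40833673],
       [ 0.        ,  0.        ,  0.        ,  1.        ]
[... 2360 characters left out ...]
[220.0, 255.0], 0.52)]
brush_jar side [([338.0, 252.0], 0.89)]
bottle_green scene [([359.0, 148.0], 0.58), ([234.0, 218.0], 0.4)]
bottle_green side [([361.0, 415.0], 0.89), ([239.0, 222.0], 0.4)]
bottle_orange scene [([142.0, 226.0], 0.86)]
bottle_orange side [([357.0, 156.0], 0.83), ([343.0, 335.0], 0.16)]
water_cup scene [([362.0, 251.0], 0.7)]
water_cup side [([192.0, 320.0], 0.87), ([303.0, 193.0], 0.31)]
paint_jar scene [([293.0, 199.0], 0.76)]
paint_jar side [([318.0, 290.0], 0.79)]
palette_dish scene [([319.0, 283.0], 0.58)]
palette_dish side [([194.0, 262.0], 0.77)]
brush scene [([270.0, 270.0], 0.83), ([366.0, 212.0], 0.47)]
brush side [([243.0, 223.0], 0.77), ([306.0, 189.0], 0.6)]
```

```bash
python3 - <<'E'
import cv2
a=cv2.imread("pics/a.png")
cv2.imwrite("pics/a2.png",cv2.resize(a[130:310,100:420],(800,450),interpolation=cv2.INTER_CUBIC))
b=cv2.imread("pics/b.png")
cv2.imwrite("pics/b2.png",cv2.resize(b[120:420,160:400],(480,600),interpolation=cv2.INTER_CUBIC))
E
```

```text
(no output)
```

View pics/a2.png

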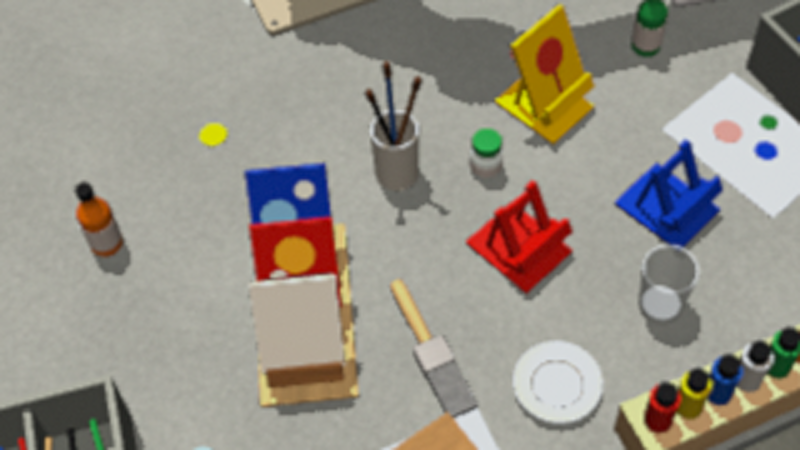

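View pics/b.png

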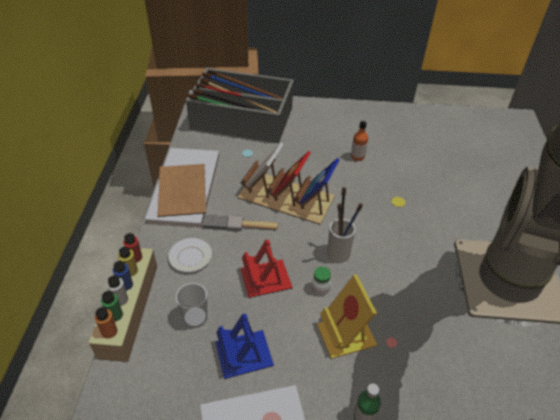

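The pictures show the rack slots in order from the robot: blue, red, blank. The red easel is at scene (308,230), the blue one at (366,212), and the brush jar stands between the rack and the easels. Next I'll get rough positions by triangulating.

```bash
cat > h.py <<'E'
from bench import *
import cv2, numpy as np
from scipy.spatial.transform import Rotation as R
def cam(n):
    i=camera_info(n); K=np.array([[i["fx"],0,i["cx"]],[0,i["fy"],i["cy"]],[0,0,1]])
    if n=="wrist":
        s=read_state(); T=np.eye(4); T[:3,:3]=R.from_quat(s["eef_rot"]).as_matrix(); T[:3,3]=s["ee_pos"]
        return K,T@i["tool_from_camera"]
    return K,i["extrinsics"]
def onz(n,px,z,KT=None):
    K,T=KT or cam(n); d=T[:3,:3]@np.linalg.solve(K,[px[0],px[1],1]); return T[:3,3]+d*(z-T[2,3])/d[2]
def proj(P,KT):
    K,T=KT; p=(np.asarray(P)-T[:3,3])@T[:3,:3]; p=p@K.T; return p[:,:2]/p[:,2:]
def st():
    s=read_state(); x=R.from_quat(s["eef_rot"]).as_matrix()
    print("t%.2f"%s["time"],"p",s["ee_pos"].round(4),"yaw%.2f"%np.degrees(np.arctan2(x[1,0],x[0,0])),"zax",x[:,2].round(3),"f",s["ft_force"].round(2),"w%.4f"%s["width"],"q",s["joint_positions"].round(2)); return s
E
python3 - <<'E'
from h import *
z={"easel_red":((308,230),(264,278),0),"easel_blue":((366,212),(242,353),0),"seat_red":((314,228),(255,272),.045),"seat_blue":((379,210),(228,347),.045),"easel_yellow":((320,170),(343,338),0),"brush_jar":((259,200),(338,252),0),"water_cup":((362,251),(192,320),0),"bottle_green":((359,148),(361,415),0),"bottle_orange":((142,226),(357,156),0),"paint_jar":((293,199),(318,290),0),"palette":((319,283),(194,262),0),"brush":((270,270),(243,223),0),
"tile_red":((224,256),(284,182),.045),"tile_bluecorner":((231,197),(329,181),.147)}
for k,(a,b,h) in z.items(): print(k,onz("scene",a,h)[:2].round(3),onz("side",b,h)[:2].round(3))
# rack base corners, scene crop coords -> px (crop scale 2.5, offset 100,130)
for c in ((262,403),(357,395),(345,226)):
    print("rackcorner",onz("scene",(100+c[0]/2.5,130+c[1]/2.5),.004)[:2].round(3))
E
```

```text
easel_red [0.602 0.05 ] [0.6  0.05]
easel_blue [0.621 0.257] [0.628 0.257]
seat_red [0.627 0.057] [0.619 0.068]
seat_blue [0.655 0.279] [0.654 0.27 ]
easel_yellow [0.398 0.201] [0.407 0.199]
brush_jar [ 0.424 -0.047] [ 0.418 -0.05 ]
water_cup [0.744 0.17 ] [0.753 0.184]
bottle_green [0.368 0.377] [0.372 0.371]
bottle_orange [ 0.356 -0.438] [ 0.36 -0.44]
paint_jar [0.47 0.06] [0.466 0.074]
palette [ 0.785 -0.005] [0.781 0.017]
brush [ 0.682 -0.122] [ 0.675 -0.128]
tile_red [ 0.6   -0.239] [ 0.573 -0.252]
tile_bluecorner [ 0.473 -0.156] [ 0.455 -0.157]
rackcorner [ 0.665 -0.332]
rackcorner [ 0.704 -0.223]
rackcorner [ 0.473 -0.144]
```

Emit:
{"api": "carry_out", "payload": {"rows": [[-1,-0.56,0.96,-0.4,0],[-1,-0.56,0.96,-0.4,0],[-1,-0.56,0.96,-0.4,0],[-1,-0.56,0.96,-0.4,0],[-1,-0.56,0.96,-0.4,0],[-1,-0.56,0.96,-0.4,0],[-1,-0.56,0.96,-0.4,0],[-1,-0.56,0.96,-0.4,0],[-1,-0.56,0.96,-0.4,0],[-1,-0.56,0.96,-0.4,0],[-1,-0.56,0.96,-0.4,0],[-1,-0.56,0.96,-0.4,0],[-1,-0.56,0.96,-0.4,0],[-1,-0.56,0.96,-0.4,0],[-1,-0.56,0.96,-0.4,0],[-1,0,0,0,0]], "force": 10}}

```text
time: 3.53
ee_pos: [0.5357, 0.2109, 0.4244]
eef_rot: [0.803, 0.596, 0.0, 0.001]
ft_force: [1.2, -0.2, 0.8]
width: 0.0871
```

```bash
python3 - <<'E'
from h import *
st(); KT=cam("wrist"); im=camera("wrist"); cv2.imwrite("pics/w1.png",im); np.savez("w1.npz",K=KT[0],T=KT[1])
for q,h in (("easel_red",0),("easel_blue",0),("seat_red",.045),("seat_blue",.045)):
    for d in pinpoint(q,"wrist")[:2]: print(q,np.round(d["xy"],1),round(d["conf"],2),onz("wrist",d["xy"],h,KT).round(4))
E
```

```text
t3.53 p [0.5357 0.2109 0.4244] yaw73.19 zax [ 0.001 -0.001 -1.   ] f [ 1.17 -0.16  0.76] w0.0871 q [-0.71  0.19  0.31  1.26 -0.06  1.7   0.87]
easel_red [209.  222.2] 0.78 [0.6041 0.048  0.    ]
easel_red [203.8 216.5] 0.41 [0.5897 0.0421 0.    ]
easel_blue [313.3 201.8] 0.81 [0.6239 0.262  0.    ]
easel_blue [241.5 102.4] 0.58 [0.4054 0.1843 0.    ]
seat_red [213.7 238.1] 0.73 [0.6257 0.06   0.045 ]
seat_blue [323.  222.9] 0.84 [0.6561 0.2667 0.045 ]
```

View pics/w1.png

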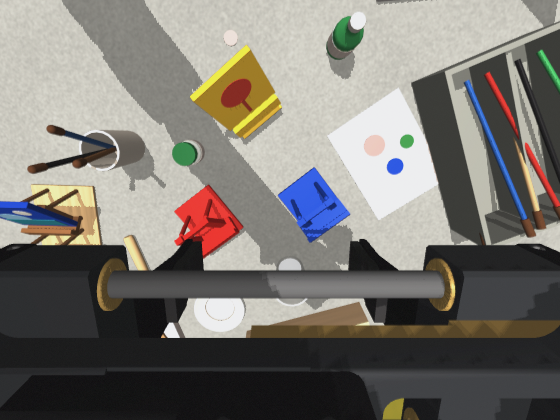

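Both easels are clear in this wrist view: red plate near (208,222), blue near (314,204). I'll fit the easel model to the colour masks in all three cameras.

```bash
cat > fit.py <<'E'
from h import *
from scipy.optimize import minimize
def box(x0,x1,y0,y1,z0,z1): return np.array([[x,y,z] for x in(x0,x1) for y in(y0,y1) for z in(z0,z1)],float)/1000
a=np.radians(25); S=np.array([[np.cos(a),0,-np.sin(a)],[0,1,0],[np.sin(a),0,np.cos(a)]]) # seat axes in easel
seat=lambda b:b@S.T+[.025,0,.045]
PARTS=[box(-55,55,-45,45,0,8),seat(box(-5,21,-45,45,-6,0)),seat(box(13,21,-45,45,-6,12)),seat(box(-15,-5,-35,-21,-4,72)),seat(box(-15,-5,21,35,-4,72))]
def sil(p,KT,sc=4):
    c,s=np.cos(p[2]),np.sin(p[2]); Rz=np.array([[c,-s,0],[s,c,0],[0,0,1]])
    m=np.zeros((420*sc,560*sc),np.uint8)
    for b in PARTS:
        q=proj(b@Rz.T+[p[0],p[1],0],KT); cv2.fillConvexPoly(m,cv2.convexHull(np.round((q+.5)*sc).astype(np.int32)),255)
    return cv2.resize(m,(560,420),interpolation=cv2.INTER_AREA)/255.
def mask(im,col):
    h=cv2.cvtColor(im,cv2.COLOR_BGR2HSV); H,Sa,V=cv2.split(h)
    return ((((H<8)|(H>172)) if col=="red" else ((H>105)&(H<130)))&(Sa>120)&(V>30)).astype(float)
E
python3 - <<'E'
from fit import *
n=np.load("w1.npz"); views={"w":(cv2.imread("pics/w1.png"),(n["K"],n["T"])),"scene":(cv2.imread("pics/a.png"),cam("scene")),"side":(cv2.imread("pics/b.png"),cam("side"))}
for col,p0 in (("red",(.604,.048,.5)),("blue",(.624,.26,.2))):
    for use in (["w"],["scene","side"],["w","scene","side"]):
        D=[]
        for k in use:
            im,KT=views[k]; q=proj([[p0[0],p0[1],.04]],KT)[0]; w=np.zeros((420,560)); r=70 if k=="w" else 50
            w[int(max(q[1]-r,0)):int(q[1]+r),int(q[0]-r):int(q[0]+r)]=1
            if k=="w": w[242:]=0; 
            D.append((mask(im,col)*w,KT,w))
        def cost(p): return sum(np.abs(sil(p,KT)-m)[w>0].sum()/m.sum() for m,KT,w in D)
        best=min((minimize(cost,(p0[0],p0[1],y),method="Nelder-Mead",options=dict(initial_simplex=np.array([(p0[0],p0[1],y),(p0[0]+.01,p0[1],y),(p0[0],p0[1]+.01,y),(p0[0],p0[1],y+.15)]),xatol=1e-4,fatol=1e-4)) for y in (.2,.6)),key=lambda r:r.fun)
        print(col,use,best.x[:2].round(4),np.degrees(best.x[2]).round(1),round(best.fun,3))
E
```

```text
red ['w'] [0.5967 0.0509] 19.5 0.064
red ['scene', 'side'] [0.5964 0.0504] 20.6 0.233
red ['w', 'scene', 'side'] [0.5963 0.0506] 19.1 0.3
blue ['w'] [0.6241 0.259 ] 21.3 0.025
blue ['scene', 'side'] [0.6231 0.2573] 20.9 0.314
blue ['w', 'scene', 'side'] [0.6239 0.259 ] 20.9 0.346
```

Emit:
{"api": "carry_out", "payload": {"rows": [[-1,-0.96,0.36,0,0],[-1,-0.96,0.36,0,0],[-1,-0.96,0.36,0,0],[-1,-0.96,0.36,0,0],[-1,-0.96,0.36,0,0],[-1,-0.96,0.36,0,0],[-1,-0.96,0.36,0,0],[-1,-0.96,0.36,0,0],[-1,-0.96,0.36,0,0],[-1,-0.96,0.36,0,0],[-1,-0.96,0.36,0,0],[-1,-0.96,0.36,0,0],[-1,-0.96,0.36,0,0],[-1,-0.96,0.36,0,0],[-1,0,0,0,1],[-1,0,0,0,1]]}}

```text
time: 5.12
ee_pos: [0.5682, -0.2021, 0.4122]
eef_rot: [0.836, 0.549, -0.004, -0.007]
ft_force: [1.0, 1.0, -0.7]
width: 0.0869
```

```bash
python3 -c "
from h import *
st()"
```

```text
t5.12 p [ 0.5682 -0.2021  0.4122] yaw66.54 zax [-0.015  0.008 -1.   ] f [ 0.97  0.99 -0.7 ] w0.0869 q [-0.19  0.3   0.62  1.2  -0.17  1.71  1.55]
```

Emit:
{"api": "carry_out", "payload": {"rows": [[-1,0,0,0,1],[-1,0,0,0,1],[-1,0,0,0,1],[-1,0,0,0,1],[-1,0,0,0,1],[-1,0,0,0,1],[-1,0,0,0,1],[-1,0,0,0,1],[-1,0,0,0,1],[-1,0,0,0,1],[-1,0,0,0,1],[-1,0,0,0,1],[-1,0,0,0,1],[-1,0,0,0,1],[-1,0,0,0,1],[-1,0,0,0,1],[-1,0,0,0,0.9],[-1,0,0,0,0]]}}

```text
time: 6.62
ee_pos: [0.5722, -0.1731, 0.403]
eef_rot: [0.984, -0.175, -0.015, -0.01]
ft_force: [0.1, 0.3, -1.2]
width: 0.0869
```

```bash
python3 - <<'E'
from h import *
st(); KT=cam("wrist"); im=camera("wrist"); cv2.imwrite("pics/w2.png",im); np.savez("w2.npz",K=KT[0],T=KT[1])
for q,h in (("tile_red",.045),("tile_blue",.045),("tile_blank",.045),("rack",0),("tile_red_corner",.1468),("tile_blue_corner",.1468)):
    for d in pinpoint(q,"wrist")[:2]: print(q,np.round(d["xy"],1),round(d["conf"],2),onz("wrist",d["xy"],h,KT).round(4))
E
```

```text
t6.62 p [ 0.5722 -0.1731  0.403 ] yaw-20.17 zax [-0.027  0.025 -0.999] f [ 0.15  0.27 -1.18] w0.0869 q [-0.38  0.33  0.85  1.23 -0.26  1.71  0.06]
tile_red [303.6 208.8] 0.93 [ 0.5872 -0.2425  0.045 ]
tile_red [329.8 123.7] 0.67 [ 0.6738 -0.1206  0.045 ]
tile_blue [258.3 212. ] 0.88 [ 0.5095 -0.2211  0.045 ]
tile_blank [349.3 212.6] 0.8 [ 0.6607 -0.2761  0.045 ]
tile_red_corner [261.5 196. ] 0.57 [ 0.5405 -0.1783  0.1468]
tile_red_corner [259.5  24.7] 0.27 [0.6141 0.022  0.1468]
tile_blue_corner [205.8 197.8] 0.67 [ 0.4653 -0.1541  0.1468]
```

View pics/w2.png

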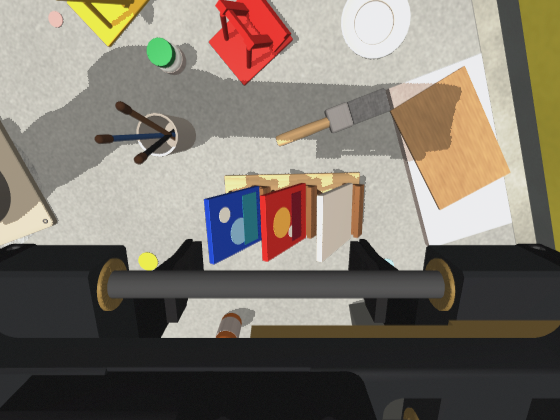

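The rack shows clearly: the blue top edge is at column ~206–213, red at ~261–267, blank at ~318. Fitting tile poses now.

```bash
cat > tfit.py <<'E'
from fit import *
def tile(p,lean,z0=.045):
    b=box(-5,5,-50,50,0,120); a=lean; M=np.array([[np.cos(a),0,-np.sin(a)],[0,1,0],[np.sin(a),0,np.cos(a)]])
    c,s=np.cos(p[2]),np.sin(p[2]); return (b@M.T)@np.array([[c,-s,0],[s,c,0],[0,0,1]]).T+[p[0],p[1],z0]
def tfit(im,KT,col,p0,roi,lean=np.radians(32),free=False,z0=.045):
    x0,y0,x1,y1=roi; w=np.zeros((420,560)); w[y0:y1,x0:x1]=1
    m=(mask(im,col)*w).astype(np.uint8); n,l,s,_=cv2.connectedComponentsWithStats(m); k=1+np.argmax(s[1:,4]); q=np.argwhere(l==k)[:,::-1]
    H=np.zeros((420,560),np.uint8); cv2.fillConvexPoly(H,cv2.convexHull(q.astype(np.int32)),1)
    def sl(p):
        m=np.zeros((1680,2240),np.uint8); L=p[3] if free else lean
        cv2.fillConvexPoly(m,cv2.convexHull(np.round((proj(tile(p,L,z0),KT)+.5)*4).astype(np.int32)),255); return cv2.resize(m,(560,420),interpolation=cv2.INTER_AREA)/255.
    c=lambda p:np.abs(sl(p)-H)[w>0].sum()/H.sum()
    p0=np.array(list(p0)+([lean] if free else [])); sx=np.vstack([p0]+[p0+d for d in np.diag([.01,.01,.12,.1][:len(p0)])])
    r=minimize(c,p0,method="Nelder-Mead",options=dict(initial_simplex=sx,xatol=1e-4,fatol=1e-4)); return r.x,r.fun
E
python3 - <<'E'
from tfit import *
n=np.load("w2.npz"); KT=(n["K"],n["T"]); im=cv2.imread("pics/w2.png")
for col,p0,roi in (("red",(.587,-.2425,-.33),(240,150,330,290)),("blue",(.5095,-.221,-.33),(180,150,275,290))):
    for f in (False,True):
        p,c=tfit(im,KT,col,p0,roi,free=f); print(col,p[:2].round(4),np.degrees(p[2:]).round(1),round(c,3))
D=[]
q=proj([[.5965,.0507,.04]],KT)[0]; w=np.zeros((420,560)); w[0:int(q[1]+70),int(q[0]-70):int(q[0]+70)]=1; m=mask(im,"red")*w
r=minimize(lambda p:np.abs(sil(p,KT)-m)[w>0].sum()/m.sum(),(.5965,.0507,.34),method="Nelder-Mead",options=dict(initial_simplex=[(.5965,.0507,.34),(.606,.05,.34),(.5965,.06,.34),(.5965,.05,.45)]))
print("easel_red again",r.x,np.degrees(r.x[2]),r.fun)
E
```

```text
red [ 0.585  -0.2448] [-18.7] 0.019
red [ 0.585  -0.2445] [-18.9  31.5] 0.015
blue [ 0.5079 -0.2228] [-19.3] 0.026
blue [ 0.5073 -0.2225] [-19.1  31.2] 0.023
easel_red again [0.59594504 0.05319024 0.36245112] 20.76691953640763 0.045094940211352096
```

Emit:
{"api": "carry_out", "payload": {"rows": [[0.08,-0.09,0.28,0.85,-0.28],[0.08,-0.09,0.28,0.85,0],[0.08,-0.09,0.28,0.85,0],[0.08,-0.09,0.28,0.85,0],[0.08,-0.09,0.28,0.85,0],[0.08,-0.09,0.28,0.85,0],[0.08,-0.09,0.28,0.85,0],[0.08,-0.09,0.28,0.85,0],[0.08,0,0,0,0],[0.08,0,0,0,0]]}}

```text
time: 7.8
ee_pos: [0.5232, -0.2297, 0.1928]
eef_rot: [0.987, -0.157, -0.012, -0.01]
ft_force: [-0.3, -0.3, 1.1]
width: 0.0408
```

```bash
cat >> h.py <<'E'
def go(target,yaw=None):
    "shift in tool units of 30 mm to a world target"
    s=st(); M=R.from_quat(s["eef_rot"]).as_matrix(); print("units",(M.T@(np.asarray(target)-s["ee_pos"])/.03).round(2), "turn" if yaw is not None else "", (np.degrees(np.arctan2(M[1,0],M[0,0]))-yaw)/5 if yaw is not None else "")
def rel(base,yaw):
    s=read_state(); y=np.radians(yaw); d=s["ee_pos"][:2]-base; print("u %.4f v %.4f z %.4f (tip %.4f)"%(d@[np.cos(y),np.sin(y)],d@[-np.sin(y),np.cos(y)],s["ee_pos"][2],s["ee_pos"][2]-.014))
E
python3 -c "
from h import *
go([.5306,-.2262,.144],-18.8); rel([.585,-.2447],-18.8)"
```

```text
t7.80 p [ 0.5232 -0.2297  0.1928] yaw-18.10 zax [-0.021  0.023 -1.   ] f [-0.33 -0.25  1.15] w0.0408 q [-0.33  0.33  0.83  1.68 -0.27  1.27  0.24]
units [ 0.24 -0.16  1.62] turn 0.14061087147220377
u -0.0633 v -0.0057 z 0.1928 (tip 0.1788)
```

Emit:
{"api": "carry_out", "payload": {"rows": [[0.08,0.1,-0.06,0.3,0.14],[0.08,0.1,-0.06,0.4,0],[0.08,0.05,-0.04,0.4,0],[0.08,0,0,0.35,0],[0.08,0,0,0.15,0],[0.08,0,0,0,0]]}}

```text
time: 8.3
ee_pos: [0.5362, -0.2246, 0.1443]
eef_rot: [0.987, -0.162, -0.009, -0.01]
ft_force: [0.2, 1.2, -0.5]
width: 0.0402
```

```bash
python3 - <<'E'
from tfit import *
rel([.585,-.2447],-18.8); go([.5306,-.2262,.144],-18.8)
im=camera("side"); cv2.imwrite("pics/s1.png",cv2.resize(im[120:240,210:370],(800,600),interpolation=cv2.INTER_CUBIC))
E
```

```text
u -0.0527 v 0.0033 z 0.1443 (tip 0.1303)
t8.30 p [ 0.5362 -0.2246  0.1443] yaw-18.62 zax [-0.015  0.022 -1.   ] f [ 0.18  1.18 -0.51] w0.0402 q [-0.31  0.4   0.8   1.71 -0.32  1.19  0.26]
units [-0.16  0.11  0.01] turn 0.035325611353651
```

View pics/s1.png

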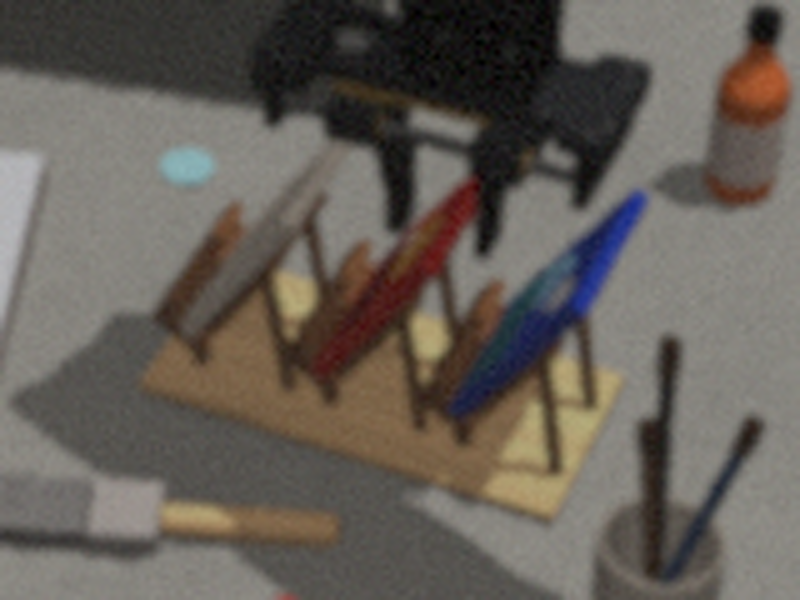

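Emit:
{"api": "carry_out", "payload": {"rows": [[0.12,0.06,0.02,-0.015,0],[0.15,0.06,0.02,-0.015,0],[0.18,0.06,0.02,-0.015,0],[0.21,0.06,0.02,-0.015,0],[0.24,0.06,0.02,-0.02,0],[0.27,0.06,0,-0.02,0],[0.29,0.06,0,-0.02,0],[0.31,0.06,0,-0.02,0],[0.31,0,0,0,0]]}}

```text
time: 9.1
ee_pos: [0.5506, -0.2334, 0.1513]
eef_rot: [0.987, -0.162, -0.008, -0.01]
ft_force: [-0.8, 1.1, 2.2]
width: 0.0302
```

```bash
python3 - <<'E'
from h import *
rel([.585,-.2447],-18.8); st()
E
```

```text
u -0.0362 v -0.0004 z 0.1513 (tip 0.1373)
t9.10 p [ 0.5506 -0.2334  0.1513] yaw-18.64 zax [-0.013  0.023 -1.   ] f [-0.82  1.13  2.24] w0.0302 q [-0.29  0.44  0.8   1.66 -0.34  1.21  0.27]
```

Emit:
{"api": "carry_out", "payload": {"rows": [[0.33,0.06,0,-0.025,0],[0.34,0.06,0,-0.025,0],[0.36,0.06,0,-0.025,0],[0.37,0.06,0,-0.025,0],[0.38,0.06,0,-0.025,0],[0.4,0.06,0,-0.025,0],[0.41,0.06,0,-0.02,0],[0.42,0.06,0,-0.02,0],[0.44,0.06,0,-0.02,0],[0.45,0.06,0,-0.02,0],[0.47,0.05,0,-0.02,0],[0.48,0.05,0,-0.015,0],[0.49,0.04,0,-0.01,0],[0.49,0,0,0,0]]}}

```text
time: 10.27
ee_pos: [0.5746, -0.2418, 0.1598]
eef_rot: [0.987, -0.162, -0.008, -0.01]
ft_force: [-0.7, -0.3, -0.1]
width: 0.0226
```

```bash
python3 - <<'E'
from h import *
rel([.585,-.2447],-18.8); st()
im=camera("side"); cv2.imwrite("pics/s2.png",cv2.resize(im[120:240,210:370],(640,480),interpolation=cv2.INTER_CUBIC))
E
```

```text
u -0.0108 v -0.0006 z 0.1598 (tip 0.1458)
t10.27 p [ 0.5746 -0.2418  0.1598] yaw-18.63 zax [-0.012  0.022 -1.   ] f [-0.7  -0.32 -0.13] w0.0226 q [-0.25  0.48  0.79  1.58 -0.37  1.25  0.28]
```

View pics/s2.png

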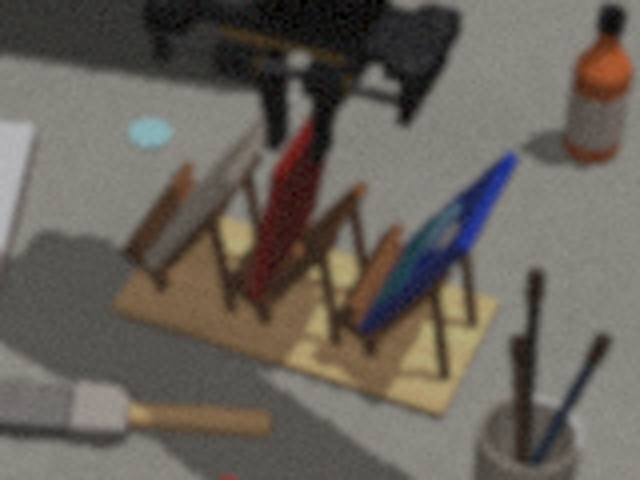

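The red tile is nearly upright between the fingers. I'll finish the push and grip lightly.

Emit:
{"api": "carry_out", "payload": {"rows": [[0.5,0,0,-0.1,0],[0.5,0.03,0,-0.06,0],[0.52,0.05,0,-0.03,0],[0.54,0.05,0,-0.02,0],[0.56,0.05,0,0,0],[0.58,0.05,0,0,0],[0.62,0.03,0,0,0],[0.66,0,0,0,0],[0.7,0,0,0,0],[0.74,0,0,0,0],[0.78,0,0,0,0],[0.82,0,0,0,0],[0.86,0,0,0,0],[0.9,0,0,0,0]], "force": 8}}

```text
time: 11.48
ee_pos: [0.5827, -0.2446, 0.1661]
eef_rot: [0.987, -0.162, -0.008, -0.01]
ft_force: [1.2, -0.6, -1.6]
width: 0.0101
```

```bash
python3 - <<'E'
from h import *
rel([.585,-.2447],-18.8); st()
E
```

```text
u -0.0022 v -0.0006 z 0.1661 (tip 0.1521)
t11.48 p [ 0.5827 -0.2446  0.1661] yaw-18.64 zax [-0.012  0.022 -1.   ] f [ 1.22 -0.58 -1.58] w0.0101 q [-0.24  0.5   0.78  1.55 -0.38  1.27  0.28]
```

Emit:
{"api": "carry_out", "payload": {"rows": [[0.95,0,0,0,0],[1,0,0,0,0],[1,0,0,-0.05,0],[1,0,0,-0.05,0],[1,0,0,-0.1,0],[1,0,0,-0.1,0],[1,0,0,-0.2,0],[1,0,0,-0.3,0],[1,0,0,-0.4,0],[1,0,0,-0.5,0],[1,0,0,-0.5,0],[1,0,0,-0.5,0],[1,0,0,-0.3,0],[1,0,0,-0.1,0],[1,0,0,0,0]]}}

```text
time: 12.73
ee_pos: [0.5832, -0.2471, 0.2698]
eef_rot: [0.987, -0.162, -0.008, -0.01]
ft_force: [0.2, -0.3, -1.9]
width: 0.0097
```

```bash
python3 - <<'E'
from tfit import *
rel([.585,-.2447],-18.8); s=st()
im=camera("side"); KT=cam("side")
x,y=s["ee_pos"][:2]; q=proj([[x,y,s["ee_pos"][2]-.06]],KT)[0].astype(int)
for th in (0.,): 
  for z in (.115,.119,.123,.127): print(z,[np.round(v,4).tolist() for v in tfit(im,KT,"red",(x,y,np.radians(-18.6)),(q[0]-55,q[1]-60,q[0]+55,q[1]+50),lean=th,z0=s["ee_pos"][2]-z)])
c=im[q[1]-60:q[1]+60,q[0]-80:q[0]+80]; cv2.imwrite("pics/s3.png",cv2.resize(c,(640,480),interpolation=cv2.INTER_CUBIC))
E
```

```text
u -0.0009 v -0.0028 z 0.2698 (tip 0.2558)
t12.73 p [ 0.5832 -0.2471  0.2698] yaw-18.68 zax [-0.012  0.021 -1.   ] f [ 0.21 -0.31 -1.9 ] w0.0097 q [-0.25  0.43  0.82  1.4  -0.33  1.46  0.24]
0.115 [[0.5833, -0.246, -0.2839], 0.0992]
0.119 [[0.5835, -0.2506, -0.2913], 0.0977]
0.123 [[0.5844, -0.2555, -0.2906], 0.0926]
0.127 [[0.5843, -0.2617, -0.3076], 0.0905]
```

View pics/s3.png

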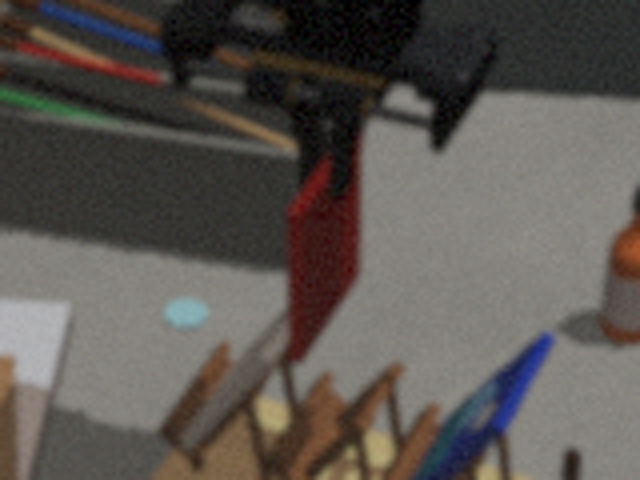

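Red is held vertically and clear of everything, so I'll carry it over its easel.

Emit:
{"api": "carry_out", "payload": {"rows": [[1,-0.08,-0.3,0,0],[1,-0.12,-0.6,0,0],[1,-0.18,-0.84,0,0],[1,-0.18,-0.84,0,0],[1,-0.18,-0.84,0,0],[1,-0.18,-0.84,0,0],[1,-0.18,-0.84,0,0],[1,-0.18,-0.84,0,0],[1,-0.18,-0.84,0,0],[1,-0.18,-0.84,0,0],[1,-0.18,-0.84,0,0],[1,-0.18,-0.8,0,0],[1,-0.1,-0.5,0,0],[1,0,-0.2,0,0],[1,0,0,0,-0.3],[1,0,0,0,-0.6],[1,0,0,0,-0.8],[1,0,0,0,-0.8],[1,0,0,0,-0.8],[1,0,0,0,-0.8]]}}

```text
time: 14.45
ee_pos: [0.6107, 0.0771, 0.2585]
eef_rot: [0.999, 0.025, -0.019, -0.01]
ft_force: [-0.7, 0.7, -3.4]
width: 0.0102
```

Emit:
{"api": "carry_out", "payload": {"rows": [[1,0,0,0,-0.8],[1,0,0,0,-0.8],[1,0,0,0,-0.8],[1,0,0,0,-0.6],[1,0,0,0,-0.4],[1,0,0,0,0],[1,0,0,0,0]]}}

```text
time: 15.03
ee_pos: [0.6086, 0.0649, 0.256]
eef_rot: [0.983, 0.18, -0.02, -0.011]
ft_force: [-0.4, 0.1, -3.0]
width: 0.0097
```

```bash
python3 - <<'E'
from h import *
rel([.6198,.0601],20); go([.6198,.0601,.2],20)
im=camera("wrist"); cv2.imwrite("pics/w3.png",im)
E
```

```text
u -0.0089 v 0.0083 z 0.2560 (tip 0.2420)
t15.03 p [0.6086 0.0649 0.256 ] yaw20.77 zax [-0.042  0.014 -0.999] f [-0.44  0.08 -2.95] w0.0097 q [-0.64  0.36  0.61  1.46 -0.22  1.43  0.35]
units [0.36 0.33 1.85] turn 0.1531346970023975
```

View pics/w3.png

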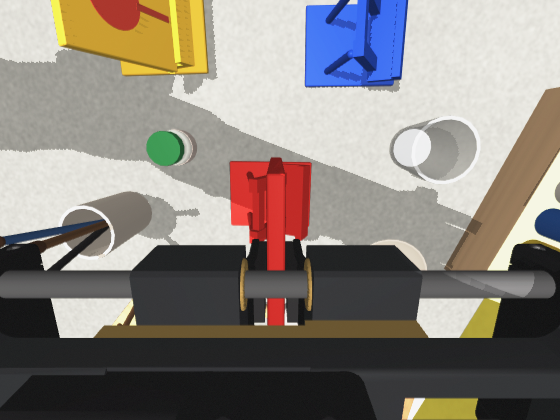

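```bash
python3 - <<'E'
from h import *
go([.6240,.0579,.18],20.2)
im=cv2.imread("pics/w3.png"); print([(r,im[r,276].tolist()) for r in range(150,186,3)])
E
```

```text
t15.08 p [0.6086 0.0647 0.2561] yaw20.74 zax [-0.042  0.014 -0.999] f [-0.31 -1.23 -3.45] w0.0099 q [-0.64  0.36  0.61  1.46 -0.22  1.43  0.35]
units [0.49 0.46 2.51] turn 0.10790474924346256
[(150, [146, 152, 153]), (153, [143, 150, 152]), (156, [138, 145, 150]), (159, [26, 29, 111]), (162, [27, 30, 111]), (165, [29, 30, 120]), (168, [28, 29, 114]), (171, [27, 31, 112]), (174, [39, 42, 189]), (177, [51, 56, 218]), (180, [51, 56, 218]), (183, [50, 54, 218])]
```

Emit:
{"api": "carry_out", "payload": {"rows": [[1,0.1,0.08,0.05,0.1],[1,0.1,0.08,0.1,0],[1,0.1,0.08,0.25,0],[1,0.1,0.08,0.35,0],[1,0.05,0.04,0.4,0],[1,0,0,0.4,0],[1,0,0,0.35,0],[1,0,0,0.25,0],[1,0,0,0.1,0],[1,0,0,0,0],[1,0,0,0,0]]}}

```text
time: 16.0
ee_pos: [0.6221, 0.0587, 0.1771]
eef_rot: [0.985, 0.173, -0.022, -0.01]
ft_force: [-0.0, -0.1, -2.9]
width: 0.01
```

```bash
python3 - <<'E'
from h import *
rel([.6199,.0599],20.2); go([.6231,.0602,.18],20.2)
im=camera("side"); KT=cam("side"); q=proj([[.62,.06,.1]],KT)[0].astype(int)
cv2.imwrite("pics/s4.png",cv2.resize(im[q[1]-60:q[1]+60,q[0]-80:q[0]+80],(640,480),interpolation=cv2.INTER_CUBIC))
E
```

```text
u 0.0016 v -0.0018 z 0.1771 (tip 0.1631)
t16.00 p [0.6221 0.0587 0.1771] yaw20.00 zax [-0.047  0.012 -0.999] f [-0.04 -0.14 -2.86] w0.0100 q [-0.6   0.45  0.6   1.52 -0.27  1.3   0.38]
units [ 0.05 -0.04 -0.1 ] turn -0.04079942874601343
```

View pics/s4.png

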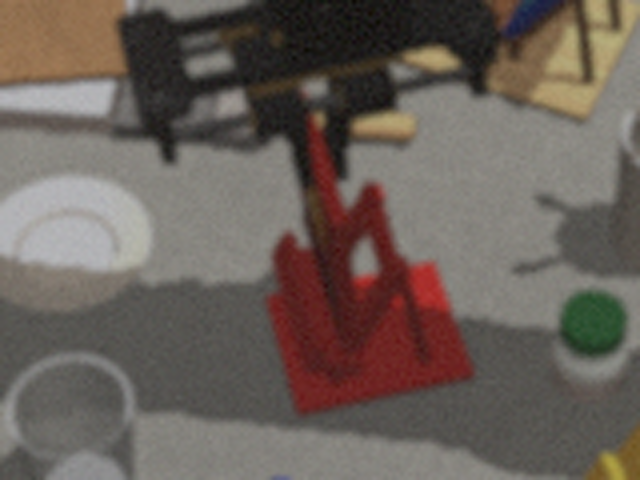

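Emit:
{"api": "carry_out", "payload": {"rows": [[1,0.03,-0.02,0.04,0],[1,0.02,-0.02,0.04,0],[1,0,0,0.04,0],[1,0,0,0.04,0],[1,0,0,0.03,0],[1,0,0,0.02,0],[1,0,0,0,0]]}}

```text
time: 16.63
ee_pos: [0.6242, 0.061, 0.173]
eef_rot: [0.985, 0.174, -0.02, -0.01]
ft_force: [0.1, -0.1, -3.2]
width: 0.0101
```

```bash
python3 - <<'E'
from h import *
rel([.6199,.0599],20.2); st()
E
```

```text
u 0.0045 v -0.0004 z 0.1730 (tip 0.1590)
t16.63 p [0.6242 0.061  0.173 ] yaw20.03 zax [-0.043  0.013 -0.999] f [ 0.15 -0.12 -3.17] w0.0101 q [-0.6   0.45  0.59  1.53 -0.27  1.29  0.38]
```

Emit:
{"api": "carry_out", "payload": {"rows": [[1,-0.02,0,0.05,0],[1,-0.02,0,0.05,0],[1,0,0,0.05,0],[1,0,0,0.04,0],[1,0,0,0.03,0]]}}

```text
time: 17.05
ee_pos: [0.6232, 0.0607, 0.1663]
eef_rot: [0.985, 0.174, -0.019, -0.01]
ft_force: [0.1, 0.4, -1.3]
width: 0.0097
```

```bash
python3 - <<'E'
from h import *
rel([.6199,.0599],20.2); st()
E
```

```text
u 0.0034 v -0.0004 z 0.1663 (tip 0.1523)
t17.05 p [0.6232 0.0607 0.1663] yaw20.02 zax [-0.041  0.014 -0.999] f [ 0.13  0.4  -1.34] w0.0097 q [-0.6   0.45  0.59  1.54 -0.27  1.27  0.38]
```

Emit:
{"api": "carry_out", "payload": {"rows": [[1,0,0,0.03,0],[1,0,0,0.02,0]]}}

```text
time: 17.22
ee_pos: [0.624, 0.0609, 0.1658]
eef_rot: [0.985, 0.174, -0.018, -0.01]
ft_force: [-1.5, 1.0, 3.8]
width: 0.0099
```

Emit:
{"api": "carry_out", "payload": {"rows": [[0.76,0,0,0,0],[0.74,0,0,0,0],[0.72,0,0,0,0],[0.69,0,0,0,0],[0.66,0,0,0,0],[0.63,0,0,0,0],[0.6,0,0,0,0],[0.57,0,0,0,0],[0.55,-0.02,0,0,0],[0.53,-0.04,0,0,0],[0.51,-0.05,0,0.01,0],[0.49,-0.05,0,0.01,0],[0.47,-0.05,0,0.01,0],[0.45,-0.05,0,0.01,0]]}}

```text
time: 18.38
ee_pos: [0.6159, 0.0577, 0.1649]
eef_rot: [0.985, 0.174, -0.018, -0.01]
ft_force: [0.3, -0.0, -0.5]
width: 0.0232
```

```bash
python3 - <<'E'
from h import *
rel([.6199,.0599],20.2); st()
im=camera("side"); KT=cam("side"); q=proj([[.62,.06,.1]],KT)[0].astype(int)
cv2.imwrite("pics/s5.png",cv2.resize(im[q[1]-60:q[1]+60,q[0]-80:q[0]+80],(640,480),interpolation=cv2.INTER_CUBIC))
E
```

```text
u -0.0045 v -0.0006 z 0.1649 (tip 0.1509)
t18.38 p [0.6159 0.0577 0.1649] yaw20.01 zax [-0.039  0.014 -0.999] f [ 0.33 -0.04 -0.48] w0.0232 q [-0.61  0.44  0.59  1.56 -0.27  1.26  0.38]
```

View pics/s5.png

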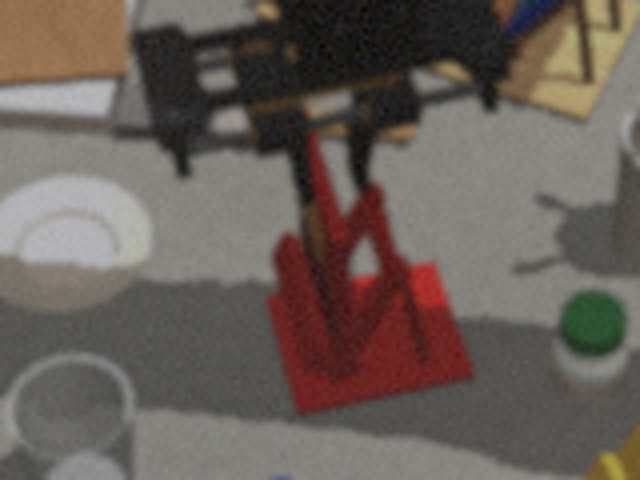

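The tile is still upright. The front finger touches it and the back finger is too far behind, so I'll close that gap and lay it back with both fingers guiding.

Emit:
{"api": "carry_out", "payload": {"rows": [[0.5,0.03,0,0,0],[0.55,0.03,0,0,0],[0.6,0.03,0,0,0],[0.64,0.03,0,0,0],[0.67,0.03,0,0,0],[0.67,-0.05,0,0,0],[0.66,-0.06,0,0.01,0],[0.66,-0.06,0,0.01,0],[0.66,-0.06,0,0.01,0],[0.65,-0.06,0,0.01,0],[0.64,-0.06,0,0.01,0],[0.63,-0.06,0,0.01,0]]}}

```text
time: 19.43
ee_pos: [0.6076, 0.0547, 0.1631]
eef_rot: [0.985, 0.173, -0.018, -0.01]
ft_force: [-1.1, -0.0, -0.1]
width: 0.0158
```

```bash
python3 - <<'E'
from h import *
rel([.6199,.0599],20.2); st()
E
```

```text
u -0.0134 v -0.0006 z 0.1631 (tip 0.1491)
t19.43 p [0.6076 0.0547 0.1631] yaw20.01 zax [-0.039  0.014 -0.999] f [-1.13 -0.03 -0.08] w0.0158 q [-0.61  0.42  0.6   1.59 -0.26  1.25  0.38]
```

Emit:
{"api": "carry_out", "payload": {"rows": [[0.63,-0.06,0,0.01,0],[0.62,-0.06,0,0.01,0],[0.62,-0.06,0,0.01,0],[0.61,-0.06,0,0.01,0],[0.6,-0.06,0,0.01,0],[0.6,-0.06,0,0.015,0],[0.59,-0.06,0,0.015,0],[0.58,-0.06,0,0.015,0],[0.57,-0.06,0,0.015,0],[0.56,-0.06,0,0.015,0],[0.55,-0.06,0,0.02,0],[0.54,-0.06,0,0.02,0]]}}

```text
time: 20.43
ee_pos: [0.5844, 0.0463, 0.1584]
eef_rot: [0.985, 0.173, -0.019, -0.01]
ft_force: [0.4, 0.7, 0.7]
width: 0.0194
```

```bash
python3 - <<'E'
from h import *
rel([.6199,.0599],20.2); st()
im=camera("side"); KT=cam("side"); q=proj([[.62,.06,.1]],KT)[0].astype(int)
a=cv2.resize(im[q[1]-60:q[1]+60,q[0]-80:q[0]+80],(400,300),interpolation=cv2.INTER_CUBIC)
im=camera("scene"); KT=cam("scene"); q=proj([[.62,.06,.1]],KT)[0].astype(int)
b=cv2.resize(im[q[1]-60:q[1]+60,q[0]-80:q[0]+80],(400,300),interpolation=cv2.INTER_CUBIC)
cv2.imwrite("pics/s6.png",np.hstack([a,b]))
E
```

```text
u -0.0380 v -0.0005 z 0.1584 (tip 0.1444)
t20.43 p [0.5844 0.0463 0.1584] yaw19.99 zax [-0.04   0.014 -0.999] f [0.36 0.74 0.67] w0.0194 q [-0.63  0.37  0.6   1.66 -0.24  1.22  0.38]
```

View pics/s6.png

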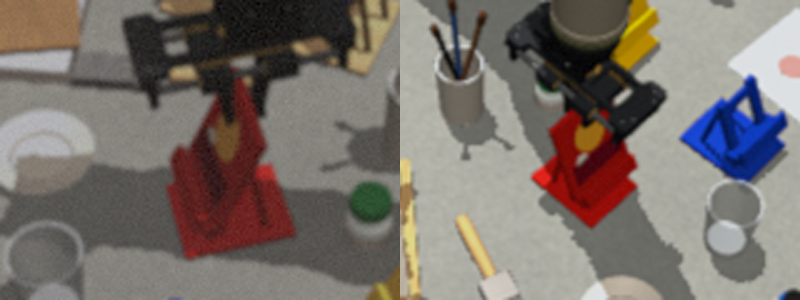

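Emit:
{"api": "carry_out", "payload": {"rows": [[0.53,-0.05,0,0.015,0],[0.52,-0.05,0,0.015,0],[0.51,-0.05,0,0.015,0],[0.5,-0.05,0,0.01,0],[0.48,-0.04,0,0,0],[0.46,-0.04,0,0,0],[0.43,-0.04,0,0,0],[0.4,-0.03,0,0,0],[0.37,-0.02,0,0,0],[0.35,0,0,0,0],[0.35,0,0,0,0]]}}

```text
time: 21.45
ee_pos: [0.5733, 0.0424, 0.1574]
eef_rot: [0.985, 0.173, -0.018, -0.01]
ft_force: [0.7, -0.4, -0.3]
width: 0.0277
```

```bash
python3 - <<'E'
from h import *
rel([.6199,.0599],20.2); st()
E
```

```text
u -0.0498 v -0.0004 z 0.1574 (tip 0.1434)
t21.45 p [0.5733 0.0424 0.1574] yaw20.00 zax [-0.039  0.014 -0.999] f [ 0.73 -0.37 -0.29] w0.0277 q [-0.64  0.34  0.61  1.69 -0.22  1.21  0.38]
```

Emit:
{"api": "carry_out", "payload": {"rows": [[0.35,0,0,-0.1,0],[0.35,0,0,-0.3,0],[0.35,0,0,-0.6,0],[0.35,0,0,-0.9,0],[0.35,0,0,-0.9,0],[0.35,0,0,-0.9,0],[0.35,0,0,-0.9,0],[0.35,0,0,0,0],[0.35,0,0,0,0]]}}

```text
time: 22.2
ee_pos: [0.5783, 0.0397, 0.3062]
eef_rot: [0.985, 0.173, -0.018, -0.01]
ft_force: [0.2, 0.1, -0.7]
width: 0.0284
```

```bash
python3 - <<'E'
from tfit import *
st(); KT=cam("wrist"); im=camera("wrist"); cv2.imwrite("pics/w4.png",im); np.savez("w4.npz",K=KT[0],T=KT[1])
e=np.array([.6199,.0599])
for q,P in (("tile_red",None),("tile_red_corner",None),("seat_red_corner",None)):
    for c in ("wrist","scene","side"):
        if c!="wrist" and q=="tile_red": camera(c)
        k=KT if c=="wrist" else cam(c)
        for d in pinpoint(q,c)[:1]:
            print(q,c,np.round(d["xy"],1),round(d["conf"],2),onz(c,d["xy"],.045 if q=="tile_red" else .1538,k).round(4))
y=np.radians(20.2); M=np.array([[np.cos(y),-np.sin(y)],[np.sin(y),np.cos(y)]])
print("expected seat",e,"corner",e+M@[-.12*np.sin(np.radians(25)),.05])
E
```

```text
t22.20 p [0.5783 0.0397 0.3062] yaw19.95 zax [-0.038  0.013 -0.999] f [ 0.16  0.13 -0.66] w0.0284 q [-0.65  0.26  0.64  1.47 -0.17  1.5   0.33]
tile_red wrist [315.6 179.2] 0.87 [0.6193 0.0658 0.045 ]
tile_red scene [314.5 227.8] 0.86 [0.6268 0.0585 0.045 ]
tile_red side [256.9 269.9] 0.63 [0.6155 0.0612 0.045 ]
tile_red_corner wrist [276.7 150.2] 0.7 [0.556  0.0901 0.1538]
tile_red_corner scene [313.6 189.3] 0.78 [0.5591 0.0834 0.1538]
tile_red_corner side [284.2 253.6] 0.88 [0.5503 0.094  0.1538]
expected seat [0.6199 0.0599] corner [0.55504018 0.08931313]
```

View pics/w4.png

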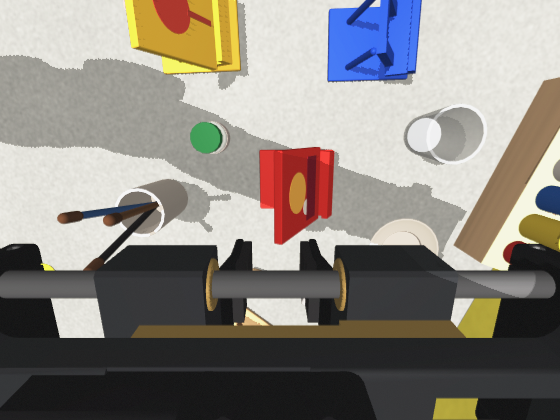

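The red tile sits on its easel, top edge from (277,150) to (281,243). A joint easel and tile fit will check how it is seated and centred.

```bash
cat > joint.py <<'E'
from tfit import *
def jsil(p,KT,sc=4):
    "p: easel x,y,yaw, bottom forward d, sideways dv, in-plane yaw about seat"
    c,s=np.cos(p[2]),np.sin(p[2]); Rz=np.array([[c,-s,0],[s,c,0],[0,0,1]])
    ph=p[3]/.072; b=box(0,10,-50,50,0,120); t=b-[0,0,.072]; t=np.c_[t[:,0]*np.cos(ph)-t[:,2]*np.sin(ph),t[:,1],t[:,0]*np.sin(ph)+t[:,2]*np.cos(ph)]+[-.005,p[4],.072]
    m=np.zeros((420*sc,560*sc),np.uint8)
    for b in PARTS+[seat(t)]:
        q=proj(b@Rz.T+[p[0],p[1],0],KT); cv2.fillConvexPoly(m,cv2.convexHull(np.round((q+.5)*sc).astype(np.int32)),255)
    return cv2.resize(m,(560,420),interpolation=cv2.INTER_AREA)/255.
def jfit(views,col,e0):
    D=[]
    for im,KT,rmax in views:
        q=proj([[e0[0],e0[1],.06]],KT)[0].astype(int); r=65; w=np.zeros((420,560)); w[max(q[1]-r-20,0):min(q[1]+r,rmax),max(q[0]-r,0):q[0]+r]=1
        m=(mask(im,col)*w).astype(np.uint8); n,l,s,_=cv2.connectedComponentsWithStats(m); m=(l==1+np.argmax(s[1:,4])).astype(np.uint8)
        cs,_=cv2.findContours(m,cv2.RETR_EXTERNAL,cv2.CHAIN_APPROX_NONE); m[:]=0; cv2.drawContours(m,cs,-1,1,-1); D.append((m.astype(float),KT,w))
    p0=np.array([*e0,0,0]); sx=np.vstack([p0]+[p0+d for d in np.diag([.005,.005,.06,.008,.006])])
    r=minimize(lambda p:sum(np.abs(jsil(p,KT)-m)[w>0].sum()/m.sum() for m,KT,w in D)+20*max(0,-p[3])+20*max(0,-p[3]),p0,method="Nelder-Mead",options=dict(initial_simplex=sx,xatol=1e-4,fatol=1e-4,maxiter=600))
    print(col,"easel",r.x[:2].round(4),np.degrees(r.x[2]).round(1),"bottom fwd mm",(r.x[3]*1e3).round(1),"side mm",(r.x[4]*1e3).round(1),"cost",round(r.fun,3))
E
python3 - <<'E'
from joint import *
n=np.load("w4.npz"); W=(cv2.imread("pics/w4.png"),(n["K"],n["T"]),243)
sc=(camera("scene"),cam("scene"),420); sd=(camera("side"),cam("side"),420)
for v in ([W],[sc,sd],[W,sc,sd]): jfit(v,"red",(.5964,.0513,.352))
E
```

```text
red easel [0.5969 0.0512] 20.0 bottom fwd mm 0.2 side mm 0.4 cost 0.027
red easel [0.5973 0.0505] 19.6 bottom fwd mm 0.2 side mm 1.4 cost 0.178
red easel [0.5968 0.0515] 19.8 bottom fwd mm 0.0 side mm 0.1 cost 0.203
```

Red is seated flush and centred to within about 1 mm. Now the blue tile.

Emit:
{"api": "carry_out", "payload": {"rows": [[0.2,-0.74,0.69,0,0],[0.08,-0.74,0.69,0,0],[0.08,-0.74,0.69,0,0],[0.08,-0.74,0.69,0,0],[0.08,-0.74,0.69,0,0],[0.08,-0.74,0.69,0,0],[0.08,-0.74,0.69,0,0],[0.08,-0.74,0.69,0,0],[0.08,-0.5,0.5,0,0.3],[0.08,0,0,0,0.6],[0.08,0,0,0,0.6],[0.08,0,0,0,0.6],[0.08,0,0,0,0.6],[0.08,0,0,0,0.6],[0.08,0,0,0,0.6],[0.08,0,0,0,0.6],[0.08,0,0,0,0.6],[0.08,0,0,0,0.6],[0.08,0,0,0,0.6],[0.08,0,0,0,0.6]]}}

```text
time: 24.57
ee_pos: [0.454, -0.2062, 0.3062]
eef_rot: [0.989, -0.147, -0.019, -0.005]
ft_force: [0.2, 0.6, 0.4]
width: 0.0401
```

```bash
python3 - <<'E'
from tfit import *
rel([.5077,-.2227],-19.2); go([.4534,-.2038,.19],-19.2)
KT=cam("wrist"); im=camera("wrist"); cv2.imwrite("pics/w5.png",im); np.savez("w5.npz",K=KT[0],T=KT[1])
q=proj(tile((.5077,-.2227,-.335),np.radians(32)),KT); print(q.min(0),q.max(0))
x0,y0=np.maximum(q.min(0)-25,0).astype(int); x1,y1=(q.max(0)+25).astype(int)
for f in (False,True):
    p,c=tfit(im,KT,"blue",(.5077,-.2227,-.335),(x0,y0,x1,min(y1,242)),free=f); print(p[:2].round(4),np.degrees(p[2:]).round(1),round(c,3))
E
```

```text
u -0.0561 v -0.0020 z 0.3062 (tip 0.2922)
t24.57 p [ 0.454  -0.2062  0.3062] yaw-16.92 zax [-0.037  0.015 -0.999] f [0.18 0.65 0.41] w0.0401 q [-0.46  0.03  0.82  1.68 -0.02  1.48  0.07]
units [ 0.11 -0.06  3.87] turn 0.455092173238674
[268.85166101 146.01492876] [329.51251204 241.687053  ]
[ 0.5085 -0.2229] [-19.1] 0.022
[ 0.5083 -0.2231] [-19.5  31.9] 0.02
```

Emit:
{"api": "carry_out", "payload": {"rows": [[0.08,0.05,-0.02,0.5,0.3],[0.08,0.05,-0.02,0.8,0.15],[0.08,0.05,0,0.8,0],[0.08,0.05,0,0.7,0],[0.08,0.05,0,0.5,0],[0.08,0.02,0,0.3,0],[0.08,0,0,0,0],[0.08,0,0,0,0]]}}

```text
time: 25.28
ee_pos: [0.4607, -0.2056, 0.1949]
eef_rot: [0.986, -0.168, -0.018, -0.004]
ft_force: [-0.0, 1.4, 0.4]
width: 0.0401
```

```bash
python3 - <<'E'
from h import *
rel([.508,-.2229],-19.2); go([.4561,-.2048,.144],-19.2)
E
```

```text
u -0.0504 v 0.0008 z 0.1949 (tip 0.1809)
t25.28 p [ 0.4607 -0.2056  0.1949] yaw-19.37 zax [-0.033  0.014 -0.999] f [-0.01  1.42  0.38] w0.0401 q [-0.43  0.14  0.83  1.84 -0.11  1.25  0.1 ]
units [-0.09  0.03  1.7 ] turn -0.03314458312182467
```

Emit:
{"api": "carry_out", "payload": {"rows": [[0.08,-0.03,0.01,0.35,0],[0.08,-0.03,0.01,0.45,0],[0.08,-0.03,0.01,0.4,0],[0.08,0,0,0.3,0],[0.08,0,0,0.15,0],[0.08,0,0,0,0]]}}

```text
time: 25.78
ee_pos: [0.4588, -0.2053, 0.146]
eef_rot: [0.986, -0.168, -0.014, -0.005]
ft_force: [-1.1, -0.5, 0.1]
width: 0.0398
```

```bash
python3 - <<'E'
from h import *
rel([.508,-.2229],-19.2); go([.4561,-.2048,.144],-19.2)
E
```

```text
u -0.0523 v 0.0004 z 0.1460 (tip 0.1320)
t25.78 p [ 0.4588 -0.2053  0.146 ] yaw-19.29 zax [-0.026  0.014 -1.   ] f [-1.13 -0.46  0.07] w0.0398 q [-0.4   0.19  0.82  1.91 -0.16  1.14  0.14]
units [-0.09  0.01  0.07] turn -0.01793560342057887
```

Emit:
{"api": "carry_out", "payload": {"rows": [[0.12,0.06,0,-0.01,0],[0.15,0.06,0,-0.01,0],[0.18,0.06,0,-0.01,0],[0.21,0.06,0,-0.015,0],[0.24,0.06,0,-0.02,0],[0.27,0.06,0,-0.02,0],[0.29,0.06,0,-0.02,0],[0.31,0.06,0,-0.02,0],[0.33,0.06,0,-0.02,0],[0.34,0.06,0,-0.02,0],[0.36,0.06,0,-0.02,0],[0.37,0.06,0,-0.025,0]]}}

```text
time: 26.78
ee_pos: [0.4827, -0.2136, 0.1546]
eef_rot: [0.986, -0.167, -0.013, -0.005]
ft_force: [-1.3, -0.3, 0.4]
width: 0.0281
```

```bash
python3 - <<'E'
from h import *
rel([.508,-.2229],-19.2); st()
E
```

```text
u -0.0269 v 0.0005 z 0.1546 (tip 0.1406)
t26.78 p [ 0.4827 -0.2136  0.1546] yaw-19.26 zax [-0.023  0.014 -1.   ] f [-1.29 -0.26  0.35] w0.0281 q [-0.37  0.25  0.82  1.84 -0.2   1.17  0.17]
```

Emit:
{"api": "carry_out", "payload": {"rows": [[0.39,0.06,0,-0.025,0],[0.41,0.06,0,-0.025,0],[0.43,0.06,0,-0.025,0],[0.45,0.06,0,-0.025,0],[0.47,0.06,0,-0.02,0],[0.48,0.06,0,-0.02,0],[0.49,0.06,0,-0.02,0],[0.5,0.05,0,-0.02,0],[0.52,0.05,0,-0.02,0],[0.54,0.05,0,-0.01,0],[0.56,0.05,0,0,0],[0.58,0.04,0,0,0],[0.58,0,0,0,0]]}}

```text
time: 27.87
ee_pos: [0.5043, -0.2211, 0.161]
eef_rot: [0.986, -0.167, -0.012, -0.005]
ft_force: [0.0, -0.7, -0.4]
width: 0.0184
```

```bash
python3 - <<'E'
from h import *
rel([.508,-.2229],-19.2); st()
E
```

```text
u -0.0041 v 0.0005 z 0.1610 (tip 0.1470)
t27.87 p [ 0.5043 -0.2211  0.161 ] yaw-19.25 zax [-0.023  0.013 -1.   ] f [ 0.04 -0.67 -0.38] w0.0184 q [-0.34  0.3   0.81  1.77 -0.24  1.19  0.2 ]
```

Emit:
{"api": "carry_out", "payload": {"rows": [[0.6,0.04,0,0,0],[0.63,0.02,0,0,0],[0.66,0,0,0,0],[0.69,0,0,0,0],[0.72,0,0,0,0],[0.75,0,0,0,0],[0.78,0,0,0,0],[0.82,0,0,0,0],[0.86,0,0,0,0],[0.9,0,0,0,0],[1,0,0,0,0],[1,0,0,0,0]], "force": 8}}

```text
time: 28.87
ee_pos: [0.5064, -0.2216, 0.1607]
eef_rot: [0.986, -0.167, -0.012, -0.004]
ft_force: [0.2, -0.5, -1.4]
width: 0.0103
```

```bash
python3 - <<'E'
from h import *
rel([.508,-.2229],-19.2); st()
E
```

```text
u -0.0019 v 0.0007 z 0.1607 (tip 0.1467)
t28.87 p [ 0.5064 -0.2216  0.1607] yaw-19.23 zax [-0.022  0.013 -1.   ] f [ 0.21 -0.53 -1.4 ] w0.0103 q [-0.34  0.31  0.81  1.77 -0.24  1.19  0.2 ]
```

Emit:
{"api": "carry_out", "payload": {"rows": [[1,0,0,-0.05,0],[1,0,0,-0.05,0],[1,0,0,-0.1,0],[1,0,0,-0.1,0],[1,0,0,-0.2,0],[1,0,0,-0.3,0],[1,0,0,-0.4,0],[1,0,0,-0.5,0],[1,0,0,-0.6,0],[1,0,0,-0.6,0],[1,0,0,-0.6,0],[1,0,0,-0.6,0],[1,0,0,-0.6,0],[1,0,0,-0.4,0],[1,0,0,-0.2,0],[1,0,0,0,0]]}}

```text
time: 30.2
ee_pos: [0.5081, -0.2251, 0.3387]
eef_rot: [0.986, -0.169, -0.01, -0.005]
ft_force: [1.4, -1.0, -3.0]
width: 0.0099
```

```bash
python3 - <<'E'
from h import *
go([.6472,.2679,.33],21)
im=camera("side"); cv2.imwrite("pics/s7.png",im)
E
```

```text
t30.20 p [ 0.5081 -0.2251  0.3387] yaw-19.42 zax [-0.019  0.013 -1.   ] f [ 1.35 -1.   -3.04] w0.0099 q [-0.38  0.19  0.85  1.5  -0.15  1.54  0.13]
units [ -1.08 -17.04   0.41] turn -8.083395439082674
```

Emit:
{"api": "carry_out", "payload": {"rows": [[1,-0.02,-0.3,0,0],[1,-0.04,-0.6,0,0],[1,-0.06,-0.9,0,0],[1,-0.06,-0.9,0,0],[1,-0.06,-0.9,0,0],[1,-0.06,-0.9,0,0],[1,-0.06,-0.9,0,0],[1,-0.06,-0.9,0,0],[1,-0.06,-0.9,0,0],[1,-0.06,-0.9,0,0],[1,-0.06,-0.9,0,0],[1,-0.06,-0.9,0,0],[1,-0.06,-0.9,0,0],[1,-0.06,-0.9,0,0],[1,-0.06,-0.9,0,0],[1,-0.06,-0.9,0,0],[1,-0.06,-0.9,0,0],[1,-0.06,-0.9,0,0],[1,-0.04,-0.6,0,0],[1,-0.02,-0.3,0,0]]}}

```text
time: 31.92
ee_pos: [0.6335, 0.2789, 0.3175]
eef_rot: [0.985, -0.17, -0.027, -0.0]
ft_force: [0.0, 1.3, -2.0]
width: 0.0103
```

Emit:
{"api": "carry_out", "payload": {"rows": [[1,0,0,0,-0.2],[1,0,0,0,-0.5],[1,0,0,0,-0.5],[1,0,0,0,-0.5],[1,0,0,0,-0.5],[1,0,0,0,-0.5],[1,0,0,0,-0.5],[1,0,0,0,-0.5],[1,0,0,0,-0.5],[1,0,0,0,-0.5],[1,0,0,0,-0.5],[1,0,0,0,-0.5],[1,0,0,0,-0.5],[1,0,0,0,-0.5],[1,0,0,0,-0.5],[1,0,0,0,-0.5],[1,0,0,0,-0.3],[1,0,0,0,-0.1],[1,0,0,0,0]]}}

```text
time: 33.5
ee_pos: [0.6281, 0.2561, 0.3102]
eef_rot: [0.98, 0.196, -0.033, -0.003]
ft_force: [0.0, -0.0, -2.7]
width: 0.0099
```

```bash
python3 - <<'E'
from fit import *
rel([.6472,.2679],21); go([.6472,.2679,.175],21)
KT=cam("wrist"); im=camera("wrist"); cv2.imwrite("pics/w6.png",im)
# tile end edge transition in wrist picture
c=int(276); print([(r,im[r,c].tolist()) for r in range(140,190,3)])
# easel refit, mask out the tile bar columns
m=mask(im,"blue"); w=np.zeros((420,560)); q=proj([[.624,.259,.03]],KT)[0].astype(int); print(q)
print("bar cols at row 200:",np.where(m[200]>0)[0][[0,-1]] if m[200].any() else None)
E
```

```text
u -0.0221 v -0.0042 z 0.3102 (tip 0.2962)
t33.50 p [0.6281 0.2561 0.3102] yaw22.66 zax [-0.066 -0.006 -0.998] f [ 0.03 -0.05 -2.74] w0.0099 q [-0.73  0.51  0.46  1.13 -0.23  1.62  0.08]
units [ 1.02 -0.03  4.45] turn 0.3310518746251496
[(140, [186, 195, 196]), (143, [184, 193, 195]), (146, [180, 190, 191]), (149, [211, 82, 43]), (152, [230, 104, 61]), (155, [191, 82, 48]), (158, [87, 34, 19]), (161, [88, 37, 19]), (164, [88, 37, 20]), (167, [87, 36, 20]), (170, [88, 37, 19]), (173, [88, 36, 19]), (176, [99, 40, 21]), (179, [215, 86, 46]), (182, [225, 95, 53]), (185, [225, 94, 54]), (188, [225, 93, 53])]
[285 180]
bar cols at row 200: [251 320]
```

Emit:
{"api": "carry_out", "payload": {"rows": [[1,0.15,0,0.1,0.15],[1,0.2,0,0.3,0.15],[1,0.2,0,0.4,0],[1,0.2,0,0.5,0],[1,0.2,0,0.5,0],[1,0.15,0,0.5,0],[1,0,0,0.4,0],[1,0,0,0.2,0],[1,0,0,0,0],[1,0,0,0,0]]}}

```text
time: 34.38
ee_pos: [0.6556, 0.2678, 0.2068]
eef_rot: [0.983, 0.179, -0.036, -0.001]
ft_force: [1.3, -0.3, -1.8]
width: 0.0097
```

```bash
python3 - <<'E'
from h import *
rel([.6472,.2679],21); go([.6534,.2692,.173],21)
M=R.from_quat(read_state()["eef_rot"]).as_matrix(); print(M[:2,2]@[.9336,.358],M[:2,2]@[-.358,.9336])
E
```

```text
u 0.0078 v -0.0031 z 0.2068 (tip 0.1928)
t34.38 p [0.6556 0.2678 0.2068] yaw20.64 zax [-0.071 -0.01  -0.997] f [ 1.28 -0.31 -1.77] w0.0097 q [-0.71  0.62  0.44  1.19 -0.27  1.46  0.07]
units [ 0.03 -0.05  1.13] turn -0.07286890248641598
-0.06954019576880749 0.015873661039574022
```

Emit:
{"api": "carry_out", "payload": {"rows": [[1,0.01,-0.02,0.1,0],[1,0.01,-0.02,0.2,0],[1,0.01,-0.02,0.2,0],[1,0.01,-0.02,0.2,0],[1,0.01,0,0.2,0],[1,0,0,0.15,0],[1,0,0,0.05,0],[1,0,0,0,0]]}}

```text
time: 35.05
ee_pos: [0.6546, 0.2711, 0.1726]
eef_rot: [0.983, 0.179, -0.034, -0.002]
ft_force: [0.2, -0.3, -2.0]
width: 0.0103
```

```bash
python3 - <<'E'
from h import *
rel([.6472,.2679],21); st()
M=R.from_quat(read_state()["eef_rot"]).as_matrix(); print(M[:2,2]@[.9336,.358],M[:2,2]@[-.358,.9336])
im=camera("side"); KT=cam("side"); q=proj([[.64,.265,.1]],KT)[0].astype(int)
cv2.imwrite("pics/s8.png",cv2.resize(im[q[1]-60:q[1]+60,q[0]-80:q[0]+80],(640,480),interpolation=cv2.INTER_CUBIC))
E
```

```text
u 0.0081 v 0.0003 z 0.1726 (tip 0.1586)
t35.05 p [0.6546 0.2711 0.1726] yaw20.64 zax [-0.067 -0.008 -0.998] f [ 0.16 -0.3  -1.99] w0.0103 q [-0.72  0.63  0.44  1.23 -0.27  1.4   0.07]
-0.06593177172212228 0.01629841025317403
```

Emit:
{"api": "carry_out", "payload": {"rows": [[1,-0.02,0.02,0.05,0],[1,-0.02,0.01,0.05,0],[1,0,0,0.05,0],[1,0,0,0.05,0],[1,0,0,0.05,0],[1,0,0,0.04,0]]}}

```text
time: 35.6
ee_pos: [0.6538, 0.2696, 0.1648]
eef_rot: [0.983, 0.179, -0.033, -0.002]
ft_force: [0.0, -0.5, -1.6]
width: 0.01
```

```bash
python3 - <<'E'
from h import *
rel([.6472,.2679],21); st()
E
```

```text
u 0.0067 v -0.0008 z 0.1648 (tip 0.1508)
t35.60 p [0.6538 0.2696 0.1648] yaw20.62 zax [-0.065 -0.007 -0.998] f [ 0.05 -0.52 -1.56] w0.0100 q [-0.72  0.63  0.44  1.25 -0.27  1.38  0.07]
```

4 mm to go.

Emit:
{"api": "carry_out", "payload": {"rows": [[1,0,0,0.04,0],[1,0,0,0.04,0],[1,0,0,0.03,0]]}}

```text
time: 35.85
ee_pos: [0.6538, 0.2696, 0.1613]
eef_rot: [0.983, 0.179, -0.033, -0.002]
ft_force: [0.3, 0.5, -1.5]
width: 0.01
```

Emit:
{"api": "carry_out", "payload": {"rows": [[1,0,0,0.02,0]]}}

```text
time: 35.93
ee_pos: [0.654, 0.2697, 0.1608]
eef_rot: [0.983, 0.179, -0.032, -0.002]
ft_force: [1.1, 0.1, -0.3]
width: 0.0099
```

Emit:
{"api": "carry_out", "payload": {"rows": [[1,0,0,0.02,0],[1,0,0,0,0]]}}

```text
time: 36.1
ee_pos: [0.6541, 0.2699, 0.1608]
eef_rot: [0.983, 0.179, -0.032, -0.002]
ft_force: [0.3, 0.9, -1.4]
width: 0.0097
```

```bash
python3 - <<'E'
from h import *
rel([.6472,.2679],21); st()
E
```

```text
u 0.0072 v -0.0006 z 0.1608 (tip 0.1468)
t36.10 p [0.6541 0.2699 0.1608] yaw20.64 zax [-0.063 -0.007 -0.998] f [ 0.31  0.92 -1.38] w0.0097 q [-0.72  0.63  0.43  1.26 -0.27  1.37  0.07]
```

Emit:
{"api": "carry_out", "payload": {"rows": [[1,0,0,0.03,0],[1,0,0,0.02,0]]}}

```text
time: 36.27
ee_pos: [0.6543, 0.2704, 0.1605]
eef_rot: [0.983, 0.179, -0.031, -0.003]
ft_force: [-1.6, -0.3, 4.5]
width: 0.0096
```

Emit:
{"api": "carry_out", "payload": {"rows": [[0.76,0,0,0,0],[0.74,0,0,0,0],[0.72,0,0,0,0],[0.7,0,0,0,0],[0.68,-0.02,0,0,0],[0.67,-0.05,0,0,0],[0.66,-0.06,0,0,0],[0.65,-0.06,0,0,0],[0.64,-0.06,0,0,0],[0.63,-0.06,0,0,0],[0.62,-0.06,0,0.005,0],[0.61,-0.06,0,0.005,0],[0.61,-0.06,0,0.005,0],[0.6,-0.06,0,0.005,0]]}}

```text
time: 37.43
ee_pos: [0.637, 0.2634, 0.1601]
eef_rot: [0.983, 0.179, -0.032, -0.002]
ft_force: [0.7, -0.2, -0.1]
width: 0.0171
```

```bash
python3 - <<'E'
from h import *
rel([.6472,.2679],21); st()
E
```

```text
u -0.0111 v -0.0006 z 0.1601 (tip 0.1461)
t37.43 p [0.637  0.2634 0.1601] yaw20.63 zax [-0.063 -0.006 -0.998] f [ 0.7  -0.24 -0.09] w0.0171 q [-0.74  0.59  0.44  1.32 -0.26  1.35  0.07]
```

Emit:
{"api": "carry_out", "payload": {"rows": [[0.6,-0.06,0,0.005,0],[0.6,-0.06,0,0.005,0],[0.59,-0.06,0,0.005,0],[0.59,-0.06,0,0.005,0],[0.58,-0.06,0,0.01,0],[0.58,-0.06,0,0.01,0],[0.57,-0.06,0,0.01,0],[0.56,-0.06,0,0.01,0],[0.55,-0.06,0,0.01,0],[0.55,-0.06,0,0.01,0],[0.54,-0.06,0,0.01,0],[0.53,-0.06,0,0.01,0],[0.52,-0.06,0,0.01,0]]}}

```text
time: 38.52
ee_pos: [0.6123, 0.2541, 0.158]
eef_rot: [0.983, 0.179, -0.032, -0.002]
ft_force: [-0.2, -0.0, 0.7]
width: 0.0205
```

```bash
python3 - <<'E'
from h import *
rel([.6472,.2679],21); st()
E
```

```text
u -0.0375 v -0.0004 z 0.1580 (tip 0.1440)
t38.52 p [0.6123 0.2541 0.158 ] yaw20.63 zax [-0.064 -0.006 -0.998] f [-0.2  -0.03  0.68] w0.0205 q [-0.76  0.53  0.44  1.41 -0.24  1.31  0.06]
```

Emit:
{"api": "carry_out", "payload": {"rows": [[0.52,-0.05,0,0.015,0],[0.51,-0.05,0,0.015,0],[0.5,-0.05,0,0.015,0],[0.49,-0.05,0,0.01,0],[0.47,-0.04,0,0,0],[0.45,-0.04,0,0,0],[0.42,-0.04,0,0,0],[0.39,-0.03,0,0,0],[0.36,-0.02,0,0,0],[0.34,0,0,0,0],[0.34,0,0,0,0]]}}

```text
time: 39.43
ee_pos: [0.6007, 0.2498, 0.1573]
eef_rot: [0.983, 0.179, -0.031, -0.003]
ft_force: [-0.3, 1.6, -1.2]
width: 0.0283
```

```bash
python3 - <<'E'
from h import *
rel([.6472,.2679],21); st()
E
```

```text
u -0.0499 v -0.0002 z 0.1573 (tip 0.1433)
t39.43 p [0.6007 0.2498 0.1573] yaw20.63 zax [-0.063 -0.006 -0.998] f [-0.29  1.59 -1.15] w0.0283 q [-0.77  0.51  0.44  1.45 -0.24  1.3   0.06]
```

Emit:
{"api": "carry_out", "payload": {"rows": [[0.34,0,0,-0.1,0],[0.34,0,0,-0.3,0],[0.34,0,0,-0.6,0],[0.34,0,0,-0.9,0],[0.34,0,0,-0.9,0],[0.34,0,0,-0.9,0],[0.34,0,0,-0.9,0],[0.34,0,0,0,0],[0.34,0,0,0,0]]}}

```text
time: 40.18
ee_pos: [0.6094, 0.2501, 0.3058]
eef_rot: [0.983, 0.179, -0.031, -0.002]
ft_force: [-0.1, -0.3, -0.7]
width: 0.029
```

```bash
python3 - <<'E'
from joint import *
st(); KT=cam("wrist"); im=camera("wrist"); cv2.imwrite("pics/w7.png",im); np.savez("w7.npz",K=KT[0],T=KT[1])
S=camera("scene"); D=camera("side"); sc=(S,cam("scene"),420); sd=(D,cam("side"),420); W=(im,KT,243)
for v in ([W],[sc,sd],[W,sc,sd]): jfit(v,"blue",(.624,.259,.367))
for v in ([sc,sd],): jfit(v,"red",(.5964,.0513,.352))
q=proj([[.58,.1,.05]],cam("scene"))[0].astype(int)
cv2.imwrite("pics/end.png",np.hstack([cv2.resize(im[:300],(400,214)),np.zeros((214,0,3),np.uint8)]) if 0 else np.hstack([cv2.resize(im[60:270,140:420],(400,300)),cv2.resize(S[130:310,190:430],(400,300),interpolation=cv2.INTER_CUBIC)]))
E
```

```text
t40.18 p [0.6094 0.2501 0.3058] yaw20.61 zax [-0.062 -0.007 -0.998] f [-0.08 -0.29 -0.74] w0.0290 q [-0.76  0.46  0.47  1.21 -0.21  1.59  0.04]
blue easel [0.6238 0.259 ] 21.5 bottom fwd mm 0.0 side mm 0.3 cost 0.031
blue easel [0.624  0.2589] 21.0 bottom fwd mm 0.1 side mm 0.1 cost 0.707
blue easel [0.624 0.259] 21.0 bottom fwd mm 0.0 side mm 0.0 cost 0.742
red easel [0.5973 0.0494] 18.2 bottom fwd mm 0.0 side mm 4.6 cost 0.627
```

Blue fits flush and centred in the wrist view. The arm now blocks the fixed cameras, so I'll move clear for a final check.

Emit:
{"api": "carry_out", "payload": {"rows": [[0.34,0,0,-0.9,0],[0.34,0,0,-0.9,0],[0.34,-0.8,-0.6,-0.3,0],[0.34,-0.8,-0.6,0,0],[0.34,-0.8,-0.6,0,0],[0.34,-0.8,-0.6,0,0],[0.34,-0.8,-0.6,0,0],[0.34,-0.8,-0.6,0,0],[0.34,-0.8,-0.6,0,0],[0.34,-0.8,-0.6,0,0],[0.34,-0.8,-0.6,0,0],[0.34,-0.4,-0.3,0,0],[0.34,0,0,0,0]]}}

```text
time: 41.42
ee_pos: [0.3231, 0.3314, 0.3721]
eef_rot: [0.983, 0.179, -0.045, 0.006]
ft_force: [-0.2, 0.3, -0.3]
width: 0.0286
```

```bash
python3 - <<'E'
from joint import *
st(); S=camera("scene"); D=camera("side")
sc=(S,cam("scene"),420); sd=(D,cam("side"),420)
for v in ([sc],[sd],[sc,sd]): jfit(v,"blue",(.624,.259,.367)); jfit(v,"red",(.5964,.0513,.352))
for n,ref,now in (("scene","a",S),("side","b",D)):
    r=cv2.imread(f"pics/{ref}.png"); d=cv2.absdiff(cv2.GaussianBlur(r,(5,5),0),cv2.GaussianBlur(now,(5,5),0)).max(2)
    for q,P in dict(brush_jar=(.42,-.05,.03),paint_jar=(.468,.068,.03),palette=(.783,.005,.01),cup=(.75,.178,.03),brush=(.678,-.125,.01),yellow=(.38,.195,.1),blank=(.64,-.265,.1),orange=(.358,-.439,.06)).items():
        c=proj([P],cam(n))[0].astype(int); print(n,q,c,d[max(c[1]-6,0):c[1]+7,c[0]-6:c[0]+7].mean().round(1),end="; ")
E
```

```text
t41.42 p [0.3231 0.3314 0.3721] yaw20.63 zax [-0.085 -0.028 -0.996] f [-0.17  0.33 -0.26] w0.0286 q [-1.16 -0.02  0.29  1.59 -0.04  1.65 -0.51]
blue easel [0.624 0.259] 21.0 bottom fwd mm 0.0 side mm 0.0 cost 0.339
red easel [0.5964 0.0506] 22.2 bottom fwd mm 0.1 side mm -0.2 cost 0.06
blue easel [0.6259 0.2562] 20.9 bottom fwd mm 0.0 side mm 10.2 cost 0.295
red easel [0.5981 0.049 ] 19.2 bottom fwd mm 0.2 side mm 7.2 cost 0.075
blue easel [0.624  0.2589] 20.9 bottom fwd mm -0.0 side mm 0.2 cost 0.682
red easel [0.5964 0.0513] 20.4 bottom fwd mm 0.0 side mm 0.4 cost 0.161
scene brush_jar [257 194] 0.5; scene paint_jar [295 192] 3.0; scene palette [321 279] 0.7; scene cup [366 246] 0.7; scene brush [268 267] 0.8; scene yellow [317 148] 14.5; scene blank [219 261] 0.9; scene orange [137 216] 0.7; side brush_jar [338 244] 10.7; side paint_jar [318 280] 11.7; side palette [193 255] 19.7; side cup [192 310] 14.8; side brush [241 221] 15.8; side yellow [360 312] 2.8; side blank [260 162] 14.1; side orange [360 140] 13.6;
```

```bash
python3 - <<'E'
from h import *
for n in ("scene","side"): camera(n)
for col,e,yw in (("blue",(.6472,.2679),21),("red",(.6199,.0599),20.2)):
    y=np.radians(yw); c=np.array(e)+np.array([[np.cos(y),-np.sin(y)],[np.sin(y),np.cos(y)]])@[-.0507,.05]
    for n in ("scene","side"):
        print(col,n,"corner expected px",proj([[*c,.1538]],cam(n))[0].round(1),"seen",[(np.round(d["xy"],1).tolist(),round(d["conf"],2)) for d in pinpoint(f"tile_{col}_corner",n)[:1]],
         "origin expected",proj([[*e,.045]],cam(n))[0].round(1),"seen",[(np.round(d["xy"],1).tolist(),round(d["conf"],2)) for d in pinpoint(f"tile_{col}",n)[:1]])
print(close_job())
E
```

```text
blue scene corner expected px [377.3 171.3] seen [([381.2, 172.5], 0.67)] origin expected [374.9 209.3] seen [([377.6, 210.7], 0.92)]
blue side corner expected px [260.1 334.1] seen [([263.8, 334.1], 0.8)] origin expected [231.3 346.6] seen [([229.3, 344.7], 0.72)]
red scene corner expected px [314.7 187.7] seen [([314.1, 187.7], 0.68)] origin expected [313.9 226. ] seen [([313.5, 228.9], 0.78)]
red side corner expected px [282.2 251.8] seen [([281.5, 250.9], 0.96)] origin expected [255.1 269.3] seen [([257.3, 268.1], 0.74)]
the job is handed in; nothing more can be done
None
```

Both tiles are standing on the easels of their own colour, painted side to the front, and the job is handed in at about 41.5 s on the robot's clock.

I did red first, then blue. Each was pushed upright in its rack slot, gripped at 8 N, lowered until first touch on the ledge and laid back onto the struts between the fingers. Contact readings stayed below about 5 N. At the end the arm was clear and touching nothing.

**Checks that agreed:**
- **Seating and centring:** close-up wrist-camera fits show both tiles flush (bottom forward 0.2 mm or less) and centred to about 0.4 mm.
- **Corners and origins:** seen from both fixed cameras, they lie within about 4 px of where they should be.
- **Other things:** in the scene camera the blank tile, brush jar, brush, palette, cup and orange bottle look unchanged. The paint jar shows only a slight difference.

**Checks that disagreed or were weak:**
- **Side camera alone:** its fits gave sideways offsets of 7 mm (red) and 10 mm (blue). It gives a poor reading of sideways position there, and the wrist and scene cameras contradict it.
- **Blue in the scene camera:** the fit was poor, perhaps because the pale picture breaks up the colour mask.
- **Yellow tile:** it differed in the scene camera, probably because of the arm. The side camera showed little change.
- **Side-camera comparison:** nearly everything else differed there, which I took to be lighting. I could not confirm that by eye because my 12 pictures were used up. That also means I did not look at a picture of the finished blue tile.
- **Green bottle:** I did not check it again at the end.

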